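# Park the scraper and show the amber sample cell to the inspection camera

## Task

Take the flat scraper off the sample rack, slide it edge down into the slot of the blue holder, fully home and roughly centred, and let go. Then lift the amber cell with the orange cap out of the rack and finish while holding it still in front of the inspection camera, touching nothing else: upright, a broad face square to the lens, the middle of its glass body level with the lens centre and straight above the blue disc. Do not touch the camera, and leave the other two cells and both jars where they are.

Things in the scene. Friction and masses are not known exactly. Their poses are not given: they have to be found in the camera images.
- rack: fixed white rack, 60 (x) x 164 (y) mm, origin under its centre; three pockets in a row along y, 44 mm apart, each 40 x 22 mm, floor 6 mm and rim 46 mm above the bench; beyond the row at each end a grey plate 8 mm thick, outer face at y = 82 mm, 118 mm tall, with a notch in its top edge, 6 mm wide, at x = 0, notch bottom at 98 mm
- sample: the cell to be shown, amber with orange cap and a dark chip in its middle, about 0.1 kg: glass body 36 (x) x 18 (y) x 62 mm tall, cap 34 x 18 x 26 mm on top; origin at the centre of its underside, z up; the broad 36 mm faces look along its +y and -y. It stands in any one of the rack pockets, axes along the rack's, 2 mm play all round, most of it above the pocket rim
- sample_mid (a point): middle of the amber cell's glass body, 31 mm above its underside and 44 mm below the middle of its cap; axes as the cell's
- cell_blue: clear cell with a blue cap, to be left in its pocket: glass body 36 (x) x 18 (y) x 62 mm tall, cap 34 x 18 x 26 mm on top; origin at the centre of its underside, z up; the broad 36 mm faces look along its +y and -y
- cell_green: clear cell with a green cap, to be left in its pocket: glass body 36 (x) x 18 (y) x 62 mm tall, cap 34 x 18 x 26 mm on top; origin at the centre of its underside, z up; the broad 36 mm faces look along its +y and -y
- scraper: flat scraper, about 0.25 kg: steel blade 4 (x) x 190 (y) x 62 mm tall, black grip bar 20 x 190 x 24 mm along its top. Origin at the middle of the blade's lower edge, z up to the bar. Starts edge down in the two rack notches, along the rack's y, 20 mm deep in them, 4 mm above the cell caps, may lean a few degrees; the same both ways round
- scraper_grip (a point): centre of the scraper's grip bar, 72 mm above the blade's lower edge, close to its balance point
- holder: fixed blue block, 44 (x) x 130 (y) x 48 mm tall, origin under its centre; one slot along its y at x = 0, 9 mm wide, open at top and both ends, floor 10 mm above the bench, mouth flared to 20 mm at the top. With the blade fully home its lower edge rests on that floor and the grip bar's centre is 82 mm above the bench
- camera: fixed camera stand: grey foot 60 mm wide, 10 mm thick, from 40 mm before to 225 mm behind the blue disc (36 mm wide); post 250 mm tall at x = 205 mm carries the black camera head, at a different height each time. Origin at bench level under the disc; x points from the disc to the camera, so the lens looks along -x
- lens (a point): centre of the camera's lens face, 100 mm from the focus point, 165 to 225 mm above the bench; axes as the camera's. The head reaches 24 mm above, below and to the sides of the lens centre
- focus (a point): focus point in the air: level with the lens centre, straight above the blue disc, 100 mm in front of the lens; axes as the camera's
- amber_jar: bystander: amber jar with black cap, 50 mm across, 75 mm tall; origin at the centre of its underside
- white_jar: bystander: white jar with yellow cap, 48 mm across, 65 mm tall; origin at the centre of its underside

How it is judged:
By the outcome, as a careful person would: the job done as asked, in the order asked, and still so for the second after the job is handed in, while the arm keeps its last pose, push and grip.
It also fails if it takes over 67 s, if anything falls off the work surface, if the arm or the gripper's body presses on something with over 40 N, if the wrist force passes 120 N, or if a joint passes its speed limit or range.

## Robot

A 7-joint arm with a two-finger parallel gripper is mounted at the origin on the work surface. World frame = base frame: x ahead of the robot, y to its left, z up, the work surface at z = 0. Lengths are in mm, angles in rad, forces in N, time in s.
With the tool pointing down it reaches from about 350 to 900 mm from the base axis. Payload 8.1 kg.
Tool frame: the origin (TCP) lies at the very end of the fingers, on their centre line; the grasp point (between the pads) lies arm.hold_point_z behind it (arm.hold_point_z is the distance from the TCP to the grasp point, in mm); z points along the fingers, y is the line along which they close (so a half turn about z gives the same grasp; the last joint's range is limited). The gripper opens to 92 mm and grips with 3 to 60 N. Pads are 19 mm wide; open, the fingers measure 130 mm over their backs; the gripper's body (75 mm by 190 mm) begins 47 mm behind the grasp point.
Start: joints at [1.101, 0.434, 0.025, 1.573, -0.012, 1.134, -0.075], TCP at [224.122, -583.449, 187.042] pointing down, gripper open.
Joint ranges: [-2.62, 2.62], [-0.44, 2.09], [-1.27, 1.32], [0.08, 2.57], [-1.32, 4.46], [0.12, 2], [-2.74, 2.74]. Speed limits (rad/s): [2.22, 2.22, 3.01, 3.01, 3.14, 3.14, 3.14].

## Interface

Orientations are given as a rotation vector (axis times angle).
In Python, from plant import readout, get_image, get_calibration, arm gives the robot as it stands.
- The arm moves only by the tool arm_command, never from a script. Its argument "deltas" is a list of rows, each an object of numbers: "gripper": the opening, from 0 (shut) to 1 (fully open); "tx", "ty", "tz": the shift along the tool's x, y, z in units of 750 mm (1.0 is 750 mm); "roll": the turn about the tool's z in units of 180 degrees (1.0 is 180 degrees). A call has 1 to 20 rows; each row is the pose to reach, as a shift and turn from the pose commanded when the call began, along the tool's axes at that moment, turning the shorter way round; what a row does not reach only later rows make up. A row lasts 1/8 s, in which the tool goes at most 62.5 mm and 10.7 degrees, less where a joint would pass 70% of its speed; a pose out of reach is approached as far as the arm can. A call with a number of a shift or a turn outside -1 to 1 is refused whole. A call with a gripper value outside its range is refused whole. The fingers move at their own pace and stop on an object; "newtons" is the grip in N (left out, the last holds). Time passes only in rows, so rows that repeat a pose let the fingers close. It gives the time, the measured TCP pose, the force, the opening and the grip force at its end, in the units of the state.
- readout.get_obs(): the state, without advancing time (a new reading comes with each control period).
- get_image(name): name is "side" or "top"; returns the picture (384x512x3 uint8, red, green, blue); there is no depth.
- get_calibration(name): a dict with "vertical_fov" (degrees; the focal length in pixels is half the picture's height over the tangent of half this angle, whatever the lens; pixels are square), "cx", "cy" (the principal point, pixels), "R" (3x3) and "t" (3): a world point X has camera coordinates R X + t. Camera axes: x right, y down, z forward; pixel columns grow to the right and rows downward; lengths in mm; the calibration is good to about 2 mm. A picture is of the moment at which its call begins. get_calibration takes no time and is no camera call.
- arm.sign_off(): hands the job in; it is judged then, once.
The state is a dict: "time_s": time; "joint_positions": joint angles; "joint_velocities": joint speeds; "joint_torque": joint torques, N m; "eef_pos": TCP position; "tcp_rot": TCP orientation; "force": force on the tool from outside, world axes, zero at the start; "ft_torque": the same for the moment, N m; "opening": opening from 0.0 (shut) to 1.0 (fully open); "grasp_force": force on a finger pad.
Only numpy, scipy, OpenCV 4.12 (cv2) and the standard library are available. Lean on these libraries where they do the work, as an engineer would, in place of code of your own. Each camera call takes 0.05 s, during which the arm holds its last target. There are 200 camera calls.

## Working session

There is one attempt and no reset: what is moved stays moved. The work goes in short steps, Python scripts to look and compute and a tool call to move; the robot and the scene stay as the last step left them, time stands still between calls to the robot, and variables do not carry over. Pictures are saved under pics/ and viewed, at most 10 in all, crops included, and the job is handed in when it is done.

Besides the shell and the picture viewer there is one more tool, called after "Request:" as a command line: name --argument value ..., lists and objects as JSON in quotes. arm_command: Moves the arm, as the interface text tells. Its arguments: {"type":"object","properties":{"deltas":{"type":"array"},"newtons":{"type":"number"}},"required":["deltas"]}

```bash
mkdir -p pics; ls; python3 - <<'E'
from plant import readout,get_image,get_calibration,arm
import cv2,numpy as np
for n in("top","side"):
    im=get_image(n); cv2.imwrite(f"pics/{n}0.png",cv2.resize(im[:,:,::-1],(800,600),interpolation=cv2.INTER_CUBIC)); cv2.imwrite(f"raw_{n}.png",im[:,:,::-1])
    print(n,get_calibration(n))
print(readout.get_obs(),arm.hold_point_z)
E
```

```text
pics
top {'vertical_fov': 55.09426647964685, 'cx': 251.13706080012142, 'cy': 188.76152002528713, 'R': array([[ 0.01128721, -0.99979586,  0.01675829],
       [-0.99101743, -0.01341839, -0.13305791],
       [ 0.13325562, -0.0151059 , -0.99096657]]), 't': array([-26.04020489, 548.12723883, 977.89546066])}
side {'vertical_fov': 46.62096599741456, 'cx': 256.3391248235317, 'cy': 199.32326079693172, 'R': array([[-0.81944161, -0.57284704,  0.0190185 ],
       [-0.39179415,  0.5356145 , -0.74807383],
       [ 0.41834529, -0.62045416, -0.66334293]]), 't': array([427.1664257 , 302.10414147, 843.12232756])}
{'time_s': 0.1, 'joint_positions': array([ 1.10140615,  0.43514998,  0.02496706,  1.57397152, -0.01163637,
        1.13400214, -0.07511761]), 'joint_velocities': array([-0.00080158, -0.00330234, -0.00045915, -0.00269385,  0.0013185 ,
       -0.00094714,  0.00043984]), 'joint_torque': array([ 4.17082454e-03, -6.69125533e+01,  9.88668948e-01, -3.15143466e+01,
       -6.04437618e-02,  3.73308139e-02,  1.03786290e-04]), 'eef_pos': array([ 223.92288823, -582.97621428,  186.33884738]), 'tcp_rot': array([-3.08761558e+00, -5.72535016e-01,  5.36281685e-04]), 'force': array([0.43421522, 1.23519175, 0.64545309]), 'ft_torque': array([ 0.04655254, -0.05926626, -0.02953722]), 'grasp_force': 0.0, 'opening': 1.0019715725283642} 18.8
```

View pics/top0.png

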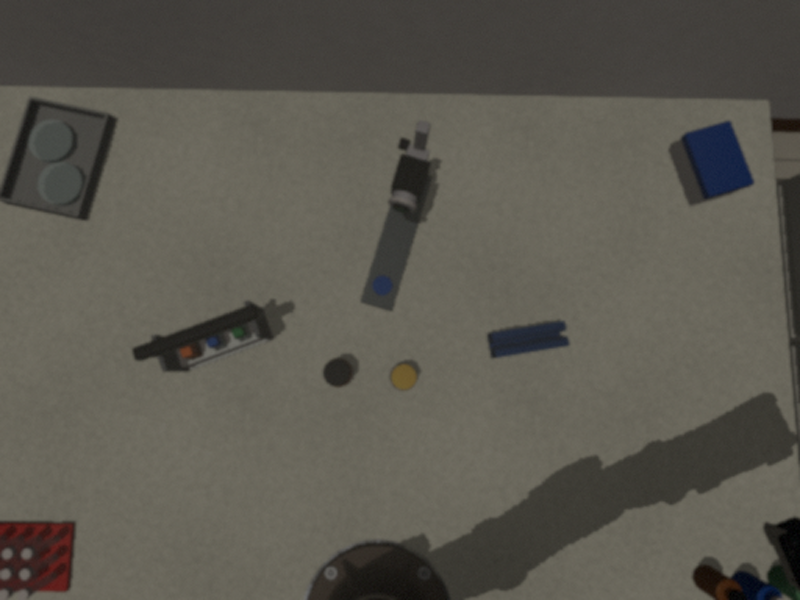

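View pics/side0.png

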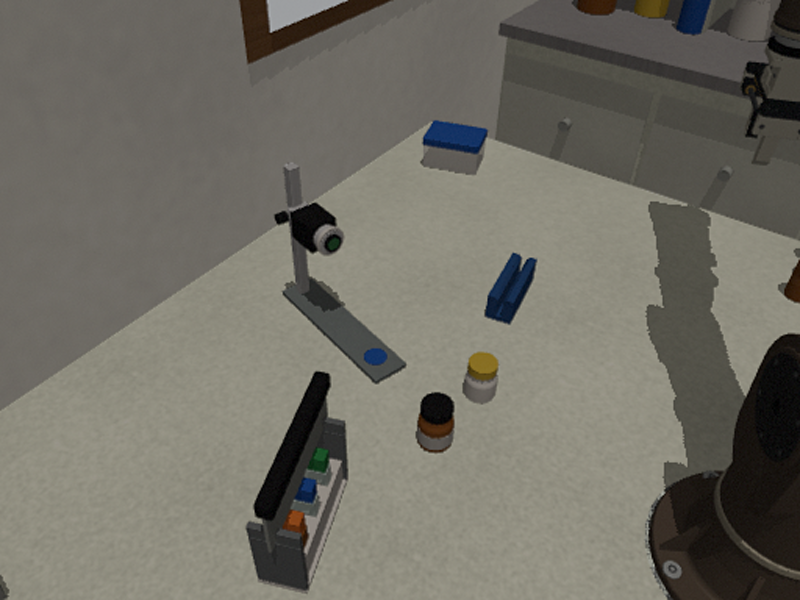

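```bash
cat > h.py <<'E'
import cv2,numpy as np
from plant import get_calibration
def crop(im,x0,y0,x1,y1,s):
    c=cv2.resize(im[y0:y1,x0:x1],None,fx=s,fy=s,interpolation=cv2.INTER_CUBIC)
    c=np.clip(c.astype(float)*1.8,0,255).astype(np.uint8)
    for x in range(x0,x1):
        if x%10==0: 
            cv2.line(c,((x-x0)*s,0),((x-x0)*s,6),(0,255,255),1); cv2.putText(c,str(x),((x-x0)*s,16),0,.35,(0,255,255),1)
    for y in range(y0,y1):
        if y%10==0: 
            cv2.line(c,(0,(y-y0)*s),(6,(y-y0)*s),(0,255,255),1); cv2.putText(c,str(y),(8,(y-y0)*s+4),0,.35,(0,255,255),1)
    return c
def stack(name,items,W=800,H=600):
    o=np.zeros((H,W,3),np.uint8)
    for c,x,y in items: o[y:y+c.shape[0],x:x+c.shape[1]]=c[:H-y,:W-x]
    cv2.imwrite(name,o)
def cam(n):
    c=get_calibration(n); f=192/np.tan(np.radians(c['vertical_fov']/2)); return f,c['cx'],c['cy'],np.array(c['R']),np.array(c['t'])
def proj(n,X):
    f,cx,cy,R,t=cam(n); p=np.atleast_2d(X)@R.T+t; return np.c_[f*p[:,0]/p[:,2]+cx,f*p[:,1]/p[:,2]+cy]
def atz(n,u,v,z):
    f,cx,cy,R,t=cam(n); d=R.T@np.array([(u-cx)/f,(v-cy)/f,1]); o=-R.T@t; return o+d*(z-o[2])/d[2]
E
python3 - <<'E'
from h import *
t=cv2.imread('raw_top.png');s=cv2.imread('raw_side.png')
stack('pics/t1.png',[(crop(t,82,190,192,240,7),0,0),(crop(t,305,200,370,233,7),0,352),(crop(t,225,165,265,200,7),470,352)])
stack('pics/s1.png',[(crop(s,152,230,232,380,4),0,0),(crop(s,172,100,262,250,4),322,0),(crop(s,305,155,350,210,2),684,0)])
E
```

```text
(no output)
```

View pics/t1.png

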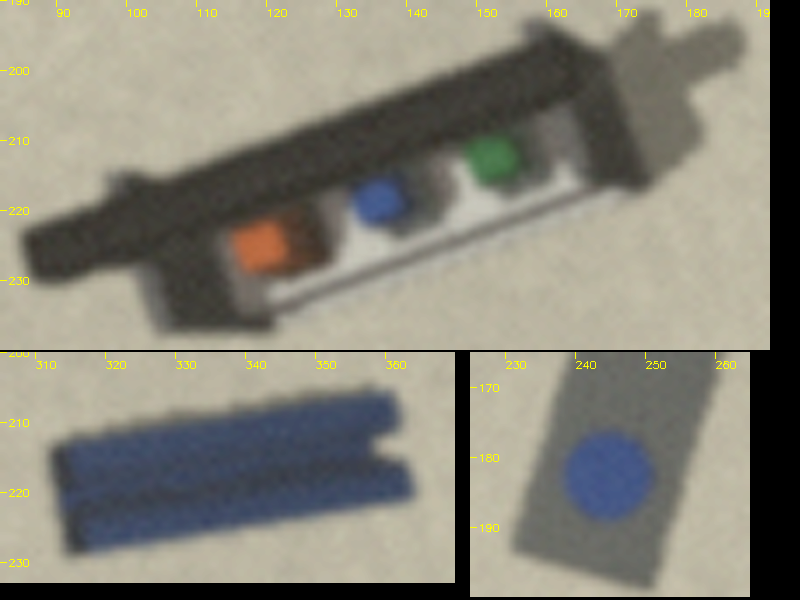

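View pics/s1.png

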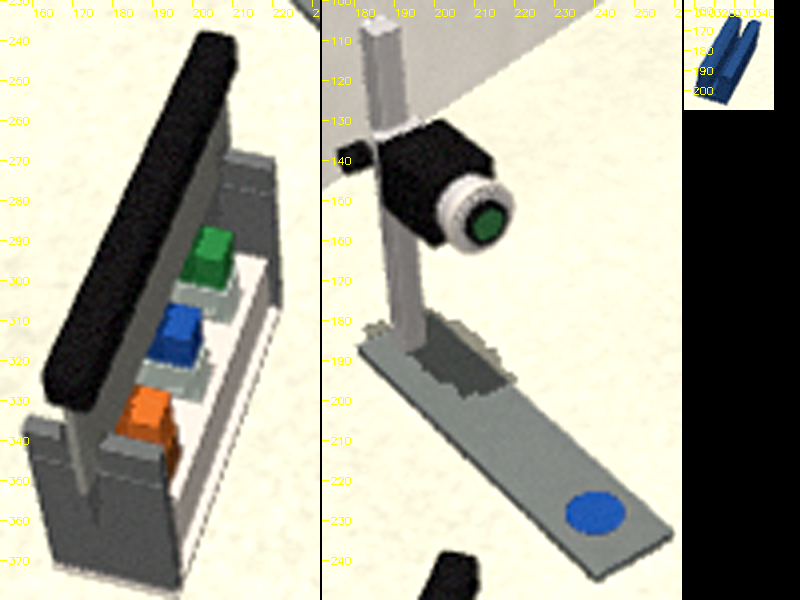

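```bash
cat > fit.py <<'E'
from h import *
from scipy.optimize import least_squares
def W(p,L):
    L=np.atleast_2d(np.array(L,float)); c,s=np.cos(p[2]),np.sin(p[2]); return L@np.array([[c,s,0],[-s,c,0],[0,0,1]])+[p[0],p[1],0]
def fit(name,pts,p0,hidx=None):
    def r(p):
        o=[]
        for n,L,uv in pts:
            L=[p[3] if v=='h' else v for v in L]
            o.append(proj(n,W(p,L))[0]-uv)
        return np.ravel(o)
    s=least_squares(r,p0,loss='soft_l1'); print(name,np.round(s.x,3)); print(np.round(r(s.x).reshape(-1,2),1).tolist()); return s.x
t=cv2.imread('raw_top.png');s=cv2.imread('raw_side.png')
def blob(im,m,x0,y0,x1,y1):
    h=cv2.cvtColor(im,cv2.COLOR_BGR2HSV)[y0:y1,x0:x1]; k=cv2.inRange(h,*m); ys,xs=np.nonzero(k); return [xs.mean()+x0,ys.mean()+y0]
B=((100,110,40),(130,255,255))
dt=blob(t,B,230,165,260,200); ds=blob(s,B,225,215,255,240); print('disc',dt,ds,atz('top',*dt,10),atz('side',*ds,10))
rack=[('side',(-30,82,0),(197.5,377)),('side',(-30,-82,0),(221,308)),('side',(30,82,0),(165,371)),('side',(-30,82,118),(193.5,344)),
('top',(-30,82,118),(103.5,237.5)),('top',(-30,-82,0),(172.5,216.5))]
R=fit('rack',rack,[450,250,.3])
for sg in(0,):
  H=fit('holder',[('top',(-22,65,0),(314,229)),('top',(22,65,0),(311.5,213)),('top',(-22,65,48),(317,228.5)),('top',(22,65,48),(314.5,213.5)),('top',(22,-65,48),(360,205.5)),('top',(-22,-65,48),(363,221))],[450,-150,.1])
C=fit('cam',[('top',(0,0,10),dt),('side',(0,0,10),ds),('side',(100,0,'h'),(213,156)),('top',(-40,30,10),(231,193.5)),('top',(-40,-30,10),(250.5,199)),('side',(-40,30,10),(241,244.5)),('side',(-40,-30,10),(259.5,234)),('side',(225,30,10),(181,187.5)),('top',(205,0,250),(270.7,80.6))],[560,0,-.2,195])
S=fit('scraper',[('top',(10,95,182),(85,223.5)),('top',(-10,95,182),(88,231)),('top',(10,-95,182),(158,194.5)),
 ('side',(10,-95,182),(201,238)),('side',(-10,-95,182),(210.5,239.5)),('side',(10,95,182),(163,322)),('side',(-10,95,182),(175,324))],[R[0],R[1],R[2]])
np.savez('fit.npz',R=R,H=H,C=C,S=S)
def box(im,n,p,x0,x1,y0,y1,z0,z1,k=8):
    P=W(p,[[x,y,z] for x in(x0,x1) for y in(y0,y1) for z in(z0,z1)]); q=((proj(n,P)+.5)*k).astype(int)
    for a in range(8):
        for b in(1,2,4):
            if not a&b: cv2.line(im,tuple(map(int,q[a])),tuple(map(int,q[a|b])),(0,255,0),1)
out=[]
for n,im in(('top',t),('side',s)):
    b=cv2.resize(np.clip(im*1.8,0,255).astype(np.uint8),None,fx=8,fy=8)
    box(b,n,R,-30,30,74,82,0,118);box(b,n,R,-30,30,-82,-74,0,118)
    box(b,n,S,-10,10,-95,95,158,182)
    box(b,n,H,-22,22,-65,65,0,48);box(b,n,C,-40,225,-30,30,0,10);box(b,n,C,100,150,-24,24,C[3]-24,C[3]+24)
    for y in(44,0,-44): box(b,n,R,-17,17,y-9,y+9,68,94)
    out.append(b)
g=lambda i,x0,y0,x1,y1,f:cv2.resize(out[i][y0*8:y1*8,x0*8:x1*8],None,fx=f/8,fy=f/8,interpolation=cv2.INTER_AREA)
stack('pics/ov.png',[(g(0,82,186,182,240,5),0,0),(g(0,305,200,370,233,4),0,280),(g(0,220,65,290,200,2),0,420),(g(0,305,200,306,201,2),799,0),(g(1,152,230,232,380,4),502,0)][:3]+[(g(1,152,230,232,380,3.7),503,0),(g(1,172,100,262,250,3),200,420)][:1]+[(g(1,172,110,262,250,2),200,416)])
E
python3 fit.py
```

```text
disc [np.float64(244.08139534883722), np.float64(182.30232558139534)] [np.float64(239.8294573643411), np.float64(227.7984496124031)] [570.23046843   0.57488766  10.        ] [572.26551657  -2.88465088  10.        ]
rack [4.70896e+02 2.78491e+02 3.93000e-01]
[[-0.3, 2.4], [0.9, -3.1], [0.7, 1.2], [-1.3, 0.5], [1.3, -0.3], [3.5, -1.1]]
holder [ 473.352 -258.007   -6.115]
[[-0.4, 0.1], [-0.6, 0.7], [-0.1, 0.2], [-0.5, -0.9], [0.8, -0.4], [1.0, 0.1]]
cam [ 5.69412e+02 -3.15000e-01 -2.80000e-01  1.68786e+02]
[[0.3, 0.3], [0.3, 1.1], [0.4, -0.0], [-0.9, -0.5], [-0.0, 0.1], [-0.6, -0.3], [0.8, -1.2], [-1.0, -1.1], [-0.2, 0.4]]
scraper [4.70324e+02 2.75532e+02 3.92000e-01]
[[-0.4, -0.3], [-0.6, 0.3], [4.2, -1.4], [-0.1, -2.5], [0.9, -2.2], [-0.3, 1.1], [0.1, 1.7]]
```

View pics/ov.png

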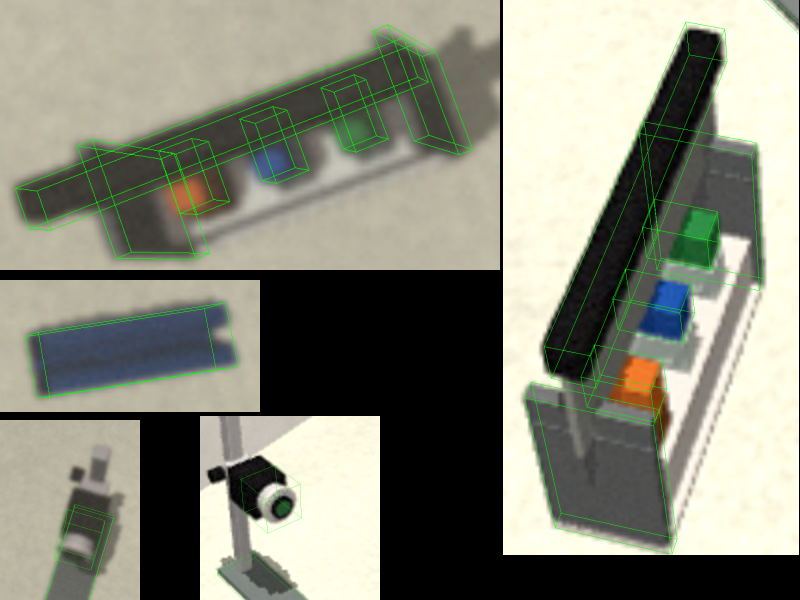

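```bash
cat > fit2.py <<'E'
from h import *
from scipy.optimize import least_squares
from fit0 import W
t=cv2.imread('raw_top.png').astype(float)
g=cv2.GaussianBlur(t.sum(2),(5,3),0)
cols=np.arange(5,485,20); rows=[]
for c in cols:
    d=np.diff(g[48:75,c]); i=d.argmax(); i=min(max(i,1),len(d)-2); a,b,e=d[i-1:i+2]; rows.append(48.5+i+.5*(a-e)/(a-2*b+e))
rows=np.array(rows); print('edge',np.round(rows,1))
def P(n,X,k):
    f,cx,cy,R,tt=cam(n); p=np.atleast_2d(X)@R.T+tt; x=p[:,:2]/p[:,2:]; return f*x*(1+k*(x**2).sum(1,keepdims=True))+[cx,cy]
dt=[244.08,182.3];ds=[239.83,227.8]
Rk=[('side',(-30,82,0),(197.5,377)),('side',(-30,-82,0),(221,308)),('side',(30,82,0),(165,371)),('side',(-30,82,118),(193.5,344)),
('top',(-30,82,118),(103.5,237.5)),('top',(-30,-82,0),(172.5,216.5)),('side',(-30,-78,118),(220,268.5))]+[('side',(-17,y+e,94),uv) for y,e,uv in((44,-9,(195,329)),(44,9,(194,336.7)),(0,-9,(202.5,307.7)),(0,9,(201,315)),(-44,-9,(210.7,288.5)),(-44,9,(210,295.5)))]
Hk=[('top',(-22,65,0),(314,229)),('top',(22,65,0),(311.5,213)),('top',(-22,65,48),(317,228.5)),('top',(22,65,48),(314.5,213.5)),('top',(22,-65,48),(360,205.5)),('top',(-22,-65,48),(363,221))]
Ck=[('top',(0,0,10),dt),('side',(0,0,10),ds),('side',(100,0,'h'),(213,156)),('top',(-40,30,10),(231,193.5)),('top',(-40,-30,10),(250.5,199)),('side',(-40,30,10),(241,244.5)),('side',(-40,-30,10),(259.5,234)),('side',(225,30,10),(181,187.5)),('top',(205,0,250),(270.7,80.6))]
Sk=[('top',(10,95,182),(85,223.5)),('top',(-10,95,182),(88,231)),('top',(10,-95,182),(159,194.5)),('side',(10,-95,182),(201,238)),('side',(-10,-95,182),(210.5,239.5)),('side',(10,95,182),(163,322)),('side',(-10,95,182),(175,324))]
def res(q,full=False):
    kt,ks=q[:2]; k={'top':kt,'side':ks}; o=[]
    for p,K in((q[2:5],Rk),(q[5:8],Hk),(q[8:12],Ck),(np.r_[q[12:14],q[4]],Sk)):
        b={'top':q[16:18],'side':q[18:20]}
        o.append(np.array([P(n,W(p,[p[3] if v=='h' else v for v in L]),k[n])[0]+b[n]-uv for n,L,uv in K]))
    ys=np.linspace(700,-700,400); e=P('top',np.c_[q[14]+q[15]*ys,ys,0*ys],kt)+q[16:18]
    ed=np.interp(cols,e[:,0],e[:,1])-rows
    if full: return o,ed
    return np.r_[np.concatenate(o).ravel(),ed,q[16:20]/.7, np.array([kt,ks])/1]
q0=np.r_[-.1,-.1,471,278,.39,473,-258,.168,569,0,-.28,169,470,275,850,0,0,0,0,0]
s=least_squares(res,q0,loss='soft_l1',x_scale=np.maximum(abs(q0),.05)); q=s.x
print('k',q[:2],'rack',q[2:5],'hold',q[5:8],'cam',q[8:12],'scr',q[12:14],'edge',q[14:16],'bias',q[16:20],s.cost)
o,ed=res(q,True)
for a in o: print(np.round(a,1).tolist())
print(np.round(ed,1)); np.save('q.npy',q)
E
sed '/^t=cv2/,$d' fit.py > fit0.py; python3 fit2.py
```

```text
edge [54.5 54.8 55.5 55.6 56.2 56.5 56.6 57.3 57.6 57.7 58.4 58.5 58.8 59.4
 59.6 60.1 60.5 60.6 61.4 61.5 61.7 62.5 62.6 62.8]Traceback (most recent call last):
  File "fit2.py", line 28, in <module>
    s=least_squares(res,q0,loss='soft_l1',x_scale=np.maximum(abs(q0),.05)); q=s.x
    return func(*args, **kwargs)
    vector_fun = VectorFunction(
        fun_wrapped,
    ...<6 lines>...
        workers=workers
    )
    self.J, dct = approx_derivative(
                  ~~~~~~~~~~~~~~~~~^
        self.fun_wrapped, self.x, f0=self.f, **finite_diff_options
        ^^^^^^^^^^^^^^^^^^^^^^^^^^^^^^^^^^^^^^^^^^^^^^^^^^^^^^^^^^
    )
    ^
    J, _nfev = _dense_difference(fun_wrapped, x0, f0, h,
               ~~~~~~~~~~~~~~~~~^^^^^^^^^^^^^^^^^^^^^^^^
                             use_one_sided, method,
                             ^^^^^^^^^^^^^^^^^^^^^^
                             mf)
                             ^^^
    df = [f_eval - f0 for f_eval in f_evals]
                                    ^^^^^^^
    f = np.atleast_1d(self.fun(x, *self.args, **self.kwargs))
                      ~~~~~~~~^^^^^^^^^^^^^^^^^^^^^^^^^^^^^^
    return np.atleast_1d(self.fun(x))
                         ~~~~~~~~^^^
    return self.f(x, *self.args, **self.kwargs)
           ~~~~~~^^^^^^^^^^^^^^^^^^^^^^^^^^^^^^
  File "fit2.py", line 22, in res
    o.append(np.array([P(n,W(p,[p[3] if v=='h' else v for v in L]),k[n])[0]+b[n]-uv for n,L,uv in K]))
                       ~^^^^^^^^^^^^^^^^^^^^^^^^^^^^^^^^^^^^^^^^^^^^^^^^
  File "fit2.py", line 11, in P
    f,cx,cy,R,tt=cam(n); p=np.atleast_2d(X)@R.T+tt; x=p[:,:2]/p[:,2:]; return f*x*(1+k*(x**2).sum(1,keepdims=True))+[cx,cy]
                 ~~~^^^
  File "h.py", line 18, in cam
    c=get_calibration(n); f=192/np.tan(np.radians(c['vertical_fov']/2)); return f,c['cx'],c['cy'],np.array(c['R']),np.array(c['t'])
ValueError: time passes only in moves, steps and waits
```

```bash
sed -i 's/^def cam(n):/import functools\n@functools.lru_cache\ndef cam(n):/' h.py; python3 fit2.py; sed 's#\[kt,ks\])/1\]#[kt,ks])/.001]#' fit2.py | grep -v np.save >f3.py; python3 f3.py
```

```text
edge [54.5 54.8 55.5 55.6 56.2 56.5 56.6 57.3 57.6 57.7 58.4 58.5 58.8 59.4
 59.6 60.1 60.5 60.6 61.4 61.5 61.7 62.5 62.6 62.8]
k [-0.008129   -0.13143633] rack [4.67884369e+02 2.81751064e+02 3.85753823e-01] hold [ 4.73418361e+02 -2.58150056e+02  1.68128011e-01] cam [ 5.69724792e+02 -7.45935068e-01 -2.79269883e-01  1.70085496e+02] scr [469.99624746 277.40403583] edge [ 9.46861076e+02 -1.69370395e-04] bias [-0.01627951  0.04028106 -0.07609152  0.46942303] 24.933199381239838
[[0.8, 0.8], [1.6, -1.6], [2.6, -0.7], [-0.6, 1.0], [-0.1, 0.7], [2.3, 0.2], [-0.2, 3.3], [0.4, -1.5], [-1.8, -0.6], [0.5, -0.4], [-1.0, 0.4], [-0.7, 0.0], [-2.8, 0.6]]
[[-0.4, 0.1], [-0.6, 0.7], [-0.1, 0.2], [-0.5, -0.9], [0.8, -0.3], [1.0, 0.1]]
[[0.4, 0.2], [0.3, 1.4], [0.4, -0.0], [-0.7, -0.6], [0.1, -0.0], [-0.7, -0.0], [0.7, -0.9], [-0.9, -0.7], [-0.1, 0.4]]
[[-1.0, -0.4], [-1.3, 0.2], [2.5, -1.0], [-0.2, -1.5], [0.7, -1.1], [0.1, 0.4], [0.2, 1.2]]
[ 0.4  0.4 -0.   0.2 -0.2 -0.1  0.1 -0.3 -0.2 -0.  -0.3 -0.1  0.  -0.2
 -0.1 -0.2 -0.2  0.1 -0.2  0.   0.2 -0.1  0.2  0.4]
edge [54.5 54.8 55.5 55.6 56.2 56.5 56.6
[... 204 characters left out ...]
51821e+02  1.68404244e-01] cam [ 5.70070457e+02 -1.63645610e+00 -2.79698502e-01  1.69186394e+02] scr [470.76321318 274.62140156] edge [ 9.46519952e+02 -4.68530131e-04] bias [-0.48418341  0.20259561 -0.08321777  0.50166646] 30.933462805335324
[[0.2, 3.5], [1.7, -2.1], [1.2, 2.2], [-0.7, 1.6], [0.7, 0.5], [3.0, -0.1], [0.2, 2.2], [0.4, -1.5], [-1.9, -0.2], [0.6, -0.9], [-1.0, 0.1], [-0.4, -0.8], [-2.6, -0.2]]
[[-0.4, 0.1], [-0.6, 0.7], [-0.1, 0.2], [-0.5, -0.9], [0.8, -0.4], [1.0, 0.1]]
[[0.3, 0.3], [0.3, 1.2], [0.4, -0.0], [-0.9, -0.6], [-0.0, 0.0], [-0.6, -0.2], [0.8, -1.1], [-1.0, -0.9], [-0.2, 0.3]]
[[-0.5, -0.4], [-0.8, 0.2], [3.1, -1.3], [0.1, -2.4], [1.1, -2.1], [-0.3, 1.0], [0.1, 1.7]]
```

```bash
cat > mv.py <<'E'
import numpy as np
from plant import readout
from scipy.spatial.transform import Rotation as Ro
def cur():
    o=readout.get_obs(); M=Ro.from_rotvec(o['tcp_rot']).as_matrix(); print('now',np.round(o['eef_pos'],1),'psi %.4f'%np.arctan2(M[1,0],M[0,0]),'tilt',np.round(M[:2,2],4),'t %.2f'%o['time_s'],'q7 %.2f'%o['joint_positions'][6]); return o['eef_pos'],M
def to(*tg):
    p,M=cur(); psi=np.arctan2(M[1,0],M[0,0])
    for x,y,z,a in tg:
        d=M.T@(np.array([x,y,z])-p)/750; r=-(a-psi)/np.pi; r=(r+1)%2-1; print([x,y,z,a],'tx %.4f ty %.4f tz %.4f roll %.4f'%(*d,r))
E
python3 -c "
from mv import *
to((400,-400,270,1.1),(500,-200,290,1.5),(500,50,290,1.8),(470.5,275.5,290,1.959))"
```

```text
now [ 223.9 -583.   186.3] psi 0.3667 tilt [-0.0006  0.0013] t 0.10 q7 -0.08
[400, -400, 270, 1.1] tx 0.3066 ty -0.1437 tz -0.1114 roll -0.2334
[500, -200, 290, 1.5] tx 0.5267 ty -0.3449 tz -0.1378 roll -0.3607
[500, 50, 290, 1.8] tx 0.6462 ty -0.6561 tz -0.1374 roll -0.4562
[470.5, 275.5, 290, 1.959] tx 0.7173 ty -0.9509 tz -0.1370 roll -0.5068
```

Request:
arm_command --deltas '[{"tx":0.15,"ty":-0.07,"tz":-0.06,"roll":-0.1,"gripper":1},{"tx":0.3066,"ty":-0.1437,"tz":-0.111,"roll":-0.233},{"tx":0.3066,"ty":-0.1437,"tz":-0.111,"roll":-0.233},{"tx":0.3066,"ty":-0.1437,"tz":-0.111,"roll":-0.233},{"tx":0.5267,"ty":-0.3449,"tz":-0.137,"roll":-0.36},{"tx":0.5267,"ty":-0.3449,"tz":-0.137,"roll":-0.36},{"tx":0.5267,"ty":-0.3449,"tz":-0.137,"roll":-0.36},{"tx":0.5267,"ty":-0.3449,"tz":-0.137,"roll":-0.36},{"tx":0.6462,"ty":-0.6561,"tz":-0.137,"roll":-0.456},{"tx":0.6462,"ty":-0.6561,"tz":-0.137,"roll":-0.456},{"tx":0.6462,"ty":-0.6561,"tz":-0.137,"roll":-0.456},{"tx":0.6462,"ty":-0.6561,"tz":-0.137,"roll":-0.456},{"tx":0.7173,"ty":-0.9509,"tz":-0.137,"roll":-0.507},{"tx":0.7173,"ty":-0.9509,"tz":-0.137,"roll":-0.507},{"tx":0.7173,"ty":-0.9509,"tz":-0.137,"roll":-0.507},{"tx":0.7173,"ty":-0.9509,"tz":-0.137,"roll":-0.507},{"tx":0.7173,"ty":-0.9509,"tz":-0.137,"roll":-0.507},{"tx":0.7173,"ty":-0.9509,"tz":-0.137,"roll":-0.507}]'

```text
validation failed for argument at $.de...
```

Request:
arm_command --deltas '[{"tx":0.15,"ty":-0.07,"tz":-0.06,"roll":-0.1,"gripper":1.0},{"tx":0.3066,"ty":-0.1437,"tz":-0.111,"roll":-0.233,"gripper":1.0}]'

```text
time_s: 0.35
eef_pos: [306.5, -497.2, 227.2]
tcp_rot: [-2.925, -1.145, 0.001]
force: [1.6, -0.4, -0.8]
opening: 1.0
grasp_force: 0.0
```

```bash
python3 -c "
from mv import *
to((500,-200,290,1.5),(500,50,290,1.8),(470.5,275.5,290,1.959))"
```

```text
now [ 306.5 -497.2  227.2] psi 0.7460 tilt [-0.0006  0.0006] t 0.35 q7 0.07
[500, -200, 290, 1.5] tx 0.4584 ty -0.1160 tz -0.0836 roll -0.2400
[500, 50, 290, 1.8] tx 0.6847 ty -0.3608 tz -0.0834 roll -0.3355
[470.5, 275.5, 290, 1.959] tx 0.8598 ty -0.6084 tz -0.0832 roll -0.3861
```

Request:
arm_command --deltas '[{"tx":0.458,"ty":-0.116,"tz":-0.083,"roll":-0.24,"gripper":1.0},{"tx":0.458,"ty":-0.116,"tz":-0.083,"roll":-0.24,"gripper":1.0},{"tx":0.458,"ty":-0.116,"tz":-0.083,"roll":-0.24,"gripper":1.0},{"tx":0.458,"ty":-0.116,"tz":-0.083,"roll":-0.24,"gripper":1.0},{"tx":0.458,"ty":-0.116,"tz":-0.083,"roll":-0.24,"gripper":1.0},{"tx":0.685,"ty":-0.361,"tz":-0.083,"roll":-0.335,"gripper":1.0},{"tx":0.685,"ty":-0.361,"tz":-0.083,"roll":-0.335,"gripper":1.0},{"tx":0.685,"ty":-0.361,"tz":-0.083,"roll":-0.335,"gripper":1.0},{"tx":0.685,"ty":-0.361,"tz":-0.083,"roll":-0.335,"gripper":1.0},{"tx":0.86,"ty":-0.608,"tz":-0.083,"roll":-0.386,"gripper":1.0},{"tx":0.86,"ty":-0.608,"tz":-0.083,"roll":-0.386,"gripper":1.0},{"tx":0.86,"ty":-0.608,"tz":-0.083,"roll":-0.386,"gripper":1.0},{"tx":0.86,"ty":-0.608,"tz":-0.083,"roll":-0.386,"gripper":1.0},{"tx":0.86,"ty":-0.608,"tz":-0.083,"roll":-0.386,"gripper":1.0},{"tx":0.86,"ty":-0.608,"tz":-0.083,"roll":-0.386,"gripper":1.0}]'

```text
time_s: 2.22
eef_pos: [473.2, 274.4, 289.0]
tcp_rot: [-1.754, -2.606, 0.001]
force: [0.2, -0.6, -0.1]
opening: 1.0
grasp_force: 0.0
```

```bash
python3 - <<'E'
from mv import *
from h import *
from plant import get_image
to((470.5,275.5,151,1.959))
s=get_image('side')[:,:,::-1]; t=get_image('top')[:,:,::-1]
cv2.imwrite('s2.png',s);cv2.imwrite('t2.png',t)
p=readout.get_obs()['eef_pos'].copy(); print(proj('side',p),proj('top',p))
stack('pics/g1.png',[(crop(s,140,180,240,330,4),0,0),(crop(t,70,150,200,250,3),402,0)])
E
```

```text
now [473.2 274.4 289. ] psi 1.9567 tilt [-0.001  -0.0003] t 2.23 q7 -0.44
[470.5, 275.5, 151, 1.959] tx 0.0027 ty -0.0026 tz 0.1840 roll -0.0007
[[183.23275515 229.13705909]] [[110.07943693 206.37886546]]
```

View pics/g1.png

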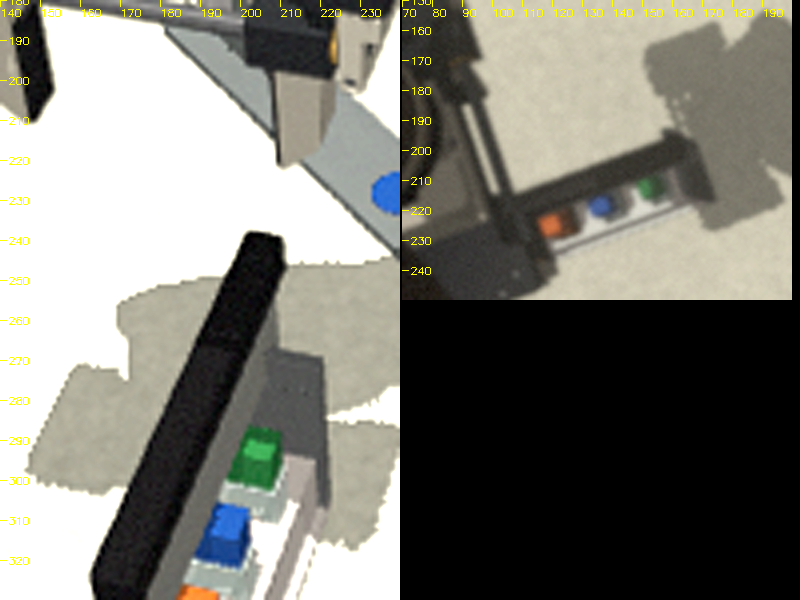

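Request:
arm_command --deltas '[{"tx":0.0027,"ty":-0.0026,"tz":0.06,"roll":0.0,"gripper":1.0},{"tx":0.0027,"ty":-0.0026,"tz":0.12,"roll":0.0,"gripper":1.0},{"tx":0.0027,"ty":-0.0026,"tz":0.15,"roll":0.0,"gripper":1.0},{"tx":0.0027,"ty":-0.0026,"tz":0.17,"roll":0.0,"gripper":1.0},{"tx":0.0027,"ty":-0.0026,"tz":0.184,"roll":0.0,"gripper":1.0},{"tx":0.0027,"ty":-0.0026,"tz":0.184,"roll":0.0,"gripper":1.0}]'

```text
time_s: 3.08
eef_pos: [471.3, 274.4, 151.4]
tcp_rot: [1.758, 2.603, -0.001]
force: [-0.1, -0.6, 0.5]
opening: 1.002
grasp_force: 0.0
```

```bash
python3 - <<'E'
from mv import *
from h import *
from plant import get_image
cur()
s=get_image('side')[:,:,::-1]
cv2.imwrite('s3.png',s)
p=readout.get_obs()['eef_pos'].copy(); print(proj('side',p))
stack('pics/g2.png',[(crop(s,130,220,250,370,4),0,0)],480,600)
E
```

```text
now [471.3 274.4 151.4] psi 1.9537 tilt [-0.0002 -0.0004] t 3.08 q7 -0.54
[[190.43471043 286.76725369]]
```

View pics/g2.png

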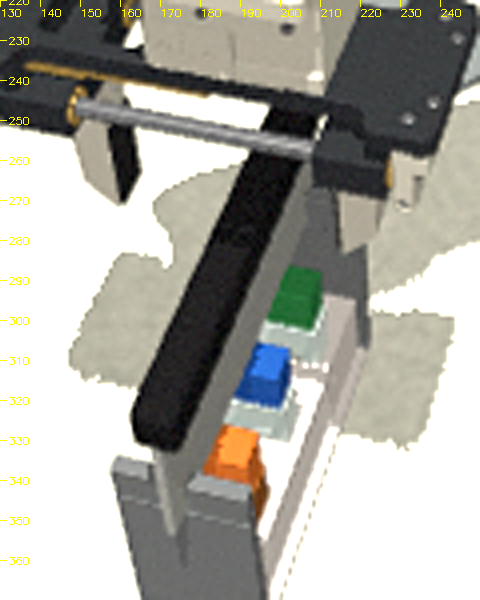

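```bash
python3 - <<'E'
from mv import *
from h import *
from plant import get_image
p,M=cur()
p=p.copy()
t=get_image('top')[:,:,::-1]; s=cv2.imread('s3.png'); cv2.imwrite('t3.png',t)
its=[]
for j,(off,col) in enumerate((((0,0,0),(0,255,0)),((22,-33,0),(0,0,255)))):
  for i,(n,im,x0,y0,x1,y1,k) in enumerate((('side',s,110,200,250,300,3),('top',t,60,160,190,250,3))):
    b=np.clip(cv2.resize(im,None,fx=k,fy=k,interpolation=cv2.INTER_CUBIC)*2.2,0,255).astype(np.uint8)
    def ln(P,c=col):
        q=(proj(n,np.array(P)@M.T+p+off)+.5)*k
        cv2.polylines(b,[q.astype(int)],True,c,1)
    zb=-18.8-47
    ln([[a,c,zb] for a,c in((-37.5,-95),(37.5,-95),(37.5,95),(-37.5,95))])
    for sg in(1,-1): ln([[a,c*sg,0] for a,c in((-9.5,46),(9.5,46),(9.5,65),(-9.5,65))])
    its.append((b[y0*k:y1*k,x0*k:x1*k],420*i-20*i,300*j))
stack('pics/g3.png',its)
E
```

```text
now [471.5 274.8 151.9] psi 1.9540 tilt [0.0005 0.0002] t 3.12 q7 -0.53
```

View pics/g3.png

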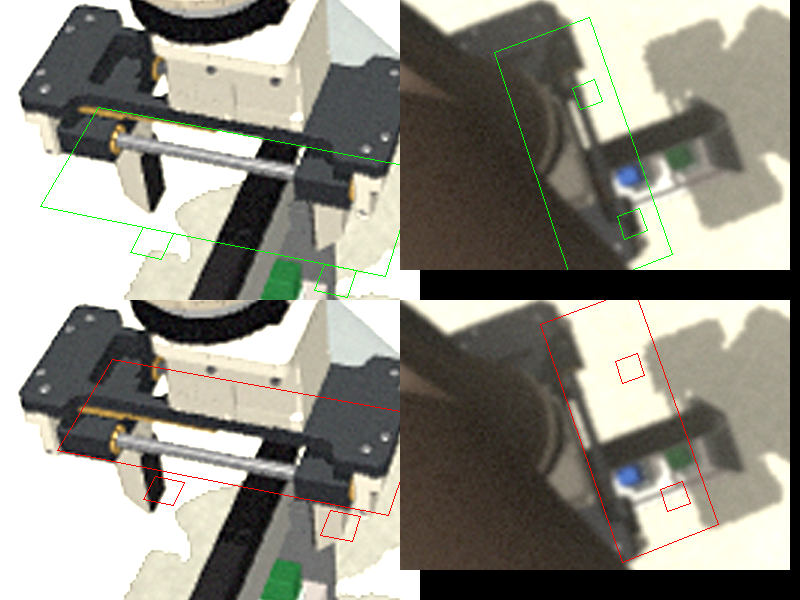

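Request:
arm_command --deltas '[{"tx":0.0,"ty":0.0,"tz":0.0,"roll":0.0,"gripper":0.0},{"tx":0.0,"ty":0.0,"tz":0.0,"roll":0.0,"gripper":0.0},{"tx":0.0,"ty":0.0,"tz":0.0,"roll":0.0,"gripper":0.0},{"tx":0.0,"ty":0.0,"tz":0.0,"roll":0.0,"gripper":0.0},{"tx":0.0,"ty":0.0,"tz":0.0,"roll":0.0,"gripper":0.0},{"tx":0.0,"ty":0.0,"tz":0.0,"roll":0.0,"gripper":0.0}]' --newtons 10

```text
time_s: 3.92
eef_pos: [471.2, 274.9, 151.5]
tcp_rot: [1.757, 2.604, -0.0]
force: [0.2, 0.4, 1.4]
opening: 0.395
grasp_force: 0.0
```

Request:
arm_command --deltas '[{"tx":0.0,"ty":0.0,"tz":0.0,"roll":0.0,"gripper":0.0},{"tx":0.0,"ty":0.0,"tz":0.0,"roll":0.0,"gripper":0.0},{"tx":0.0,"ty":0.0,"tz":0.0,"roll":0.0,"gripper":0.0},{"tx":0.0,"ty":0.0,"tz":0.0,"roll":0.0,"gripper":0.0},{"tx":0.0,"ty":0.0,"tz":0.0,"roll":0.0,"gripper":0.0}]'

```text
time_s: 4.55
eef_pos: [471.1, 274.9, 151.4]
tcp_rot: [1.757, 2.604, -0.0]
force: [-0.4, -0.7, -0.3]
opening: 0.008
grasp_force: 0.0
```

```bash
python3 - <<'E'
from mv import *
from h import *
from plant import get_image
p,M=cur(); p=p.copy()
s=get_image('side')[:,:,::-1]; cv2.imwrite('s4.png',s)
d=np.abs(s.astype(int)-cv2.imread('s3.png')).sum(2)
print(proj('side',p))
for r in range(254,290): print(r,''.join('#' if v>60 else '.' for v in d[r,150:225]))
E
```

```text
now [471.1 274.9 151.4] psi 1.9543 tilt [-0.     -0.0001] t 4.55 q7 -0.54
[[190.60539357 287.05729154]]
254 #########.....####################################.#......#############....
255 #########.....##################################........#..############....
256 ##########....##################################...........##.##########...
257 ###########################################.##.#..........###############..
258 ##########################################....##...#......#############.###
259 ################..#########################...#####.......##############..#
260 ################.......##################.....#####.......##############...
261 ################........##################......###.......#############....
262 ################.........########.######........###.......###############..
263 ################.........####.....###...#####..####.......#################
264 ###############..........##.......###..############.......#################
265 .##############...................#################........################
266 ..############..................
[... 1183 characters left out ...]
.......#...........................................####.....
282 ..................................................................##.......
283 ...........................................................................
284 ..................#........................................................
285 ...........................................................................
286 ......................#....................................................
287 .....................###...................................................
288 .....................###...................................................
289 .....................#.#...................................................
```

Request:
arm_command --deltas '[{"tx":0.0,"ty":0.0,"tz":-0.02,"roll":0.0,"gripper":0.75},{"tx":0.0,"ty":0.0,"tz":-0.02,"roll":0.0,"gripper":0.75},{"tx":0.0,"ty":0.0,"tz":-0.02,"roll":0.0,"gripper":0.75},{"tx":0.0,"ty":0.0,"tz":-0.02,"roll":0.0,"gripper":0.75},{"tx":0.0,"ty":0.0,"tz":-0.02,"roll":0.0,"gripper":0.75},{"tx":0.0,"ty":0.0,"tz":-0.02,"roll":0.0,"gripper":0.75},{"tx":0.0,"ty":0.0,"tz":-0.01,"roll":0.0,"gripper":0.75},{"tx":0.0,"ty":0.0,"tz":0.0,"roll":0.0,"gripper":0.75},{"tx":0.0,"ty":0.0,"tz":0.015,"roll":0.0,"gripper":0.75},{"tx":0.0,"ty":0.0,"tz":0.03,"roll":0.0,"gripper":0.75},{"tx":0.0,"ty":0.0,"tz":0.043,"roll":0.0,"gripper":0.75},{"tx":0.0,"ty":0.0,"tz":0.043,"roll":0.0,"gripper":0.4},{"tx":0.0,"ty":0.0,"tz":0.043,"roll":0.0,"gripper":0.2},{"tx":0.0,"ty":0.0,"tz":0.043,"roll":0.0,"gripper":0.0},{"tx":0.0,"ty":0.0,"tz":0.043,"roll":0.0,"gripper":0.0},{"tx":0.0,"ty":0.0,"tz":0.043,"roll":0.0,"gripper":0.0},{"tx":0.0,"ty":0.0,"tz":0.043,"roll":0.0,"gripper":0.0},{"tx":0.0,"ty":0.0,"tz":0.043,"roll":0.0,"gripper":0.0}]' --newtons 15

```text
time_s: 6.85
eef_pos: [471.3, 275.0, 119.4]
tcp_rot: [1.757, 2.604, 0.0]
force: [0.7, -0.2, 0.8]
opening: 0.216
grasp_force: 14.9
```

Request:
arm_command --deltas '[{"tx":0.0,"ty":0.0,"tz":0.0,"roll":0.0,"gripper":0.0},{"tx":0.0,"ty":0.0,"tz":0.0,"roll":0.0,"gripper":0.0},{"tx":0.0,"ty":0.0,"tz":-0.01,"roll":0.0,"gripper":0.0},{"tx":0.0,"ty":0.0,"tz":-0.025,"roll":0.0,"gripper":0.0},{"tx":0.0,"ty":0.0,"tz":-0.045,"roll":0.0,"gripper":0.0},{"tx":0.0,"ty":0.0,"tz":-0.07,"roll":0.0,"gripper":0.0},{"tx":0.0,"ty":0.0,"tz":-0.1,"roll":0.0,"gripper":0.0},{"tx":0.0,"ty":0.0,"tz":-0.133,"roll":0.0,"gripper":0.0},{"tx":0.0,"ty":0.0,"tz":-0.133,"roll":0.0,"gripper":0.0}]' --newtons 50

```text
time_s: 7.98
eef_pos: [471.6, 275.9, 221.3]
tcp_rot: [1.756, 2.603, 0.005]
force: [0.1, 0.1, -2.6]
opening: 0.212
grasp_force: 49.9
```

```bash
python3 - <<'E'
from mv import *
from plant import get_image
import cv2
cv2.imwrite('s5.png',get_image('side')[:,:,::-1]);cv2.imwrite('t5.png',get_image('top')[:,:,::-1])
o=readout.get_obs();print(o['force'],o['ft_torque'],o['opening'])
to((474,140,219,1.85),(474,-60,219,1.8),(474,-259,200,1.739))
E
```

```text
[-0.21586056 -0.14852432 -3.09570931] [-0.0350803  -0.10427004  0.03600852] 0.21247781771214724
now [470.8 274.7 218.8] psi 1.9545 tilt [-0.0001 -0.0005] t 8.07 q7 -0.49
[474, 140, 219, 1.85] tx -0.1681 ty -0.0632 tz -0.0002 roll 0.0333
[474, -60, 219, 1.8] tx -0.4154 ty -0.1631 tz -0.0000 roll 0.0492
[474, -259, 200, 1.739] tx -0.6614 ty -0.2624 tz 0.0254 roll 0.0686
```

Request:
arm_command --deltas '[{"tx":-0.03,"ty":-0.012,"tz":0.0,"roll":0.005,"gripper":0.0},{"tx":-0.08,"ty":-0.03,"tz":0.0,"roll":0.015,"gripper":0.0},{"tx":-0.14,"ty":-0.053,"tz":0.0,"roll":0.025,"gripper":0.0},{"tx":-0.2,"ty":-0.077,"tz":0.0,"roll":0.033,"gripper":0.0},{"tx":-0.26,"ty":-0.1,"tz":0.0,"roll":0.037,"gripper":0.0},{"tx":-0.32,"ty":-0.125,"tz":0.0,"roll":0.042,"gripper":0.0},{"tx":-0.38,"ty":-0.149,"tz":0.0,"roll":0.046,"gripper":0.0},{"tx":-0.44,"ty":-0.173,"tz":0.0,"roll":0.051,"gripper":0.0},{"tx":-0.5,"ty":-0.197,"tz":0.005,"roll":0.056,"gripper":0.0},{"tx":-0.56,"ty":-0.222,"tz":0.01,"roll":0.061,"gripper":0.0},{"tx":-0.61,"ty":-0.242,"tz":0.018,"roll":0.065,"gripper":0.0},{"tx":-0.645,"ty":-0.256,"tz":0.023,"roll":0.068,"gripper":0.0},{"tx":-0.661,"ty":-0.2624,"tz":0.0254,"roll":0.0686,"gripper":0.0},{"tx":-0.661,"ty":-0.2624,"tz":0.0254,"roll":0.0686,"gripper":0.0},{"tx":-0.661,"ty":-0.2624,"tz":0.0254,"roll":0.0686,"gripper":0.0},{"tx":-0.661,"ty":-0.2624,"tz":0.0254,"roll":0.0686,"gripper":0.0}]'

```text
time_s: 10.07
eef_pos: [474.5, -257.1, 200.2]
tcp_rot: [2.025, 2.402, 0.001]
force: [0.1, 0.5, -1.5]
opening: 0.212
grasp_force: 49.9
```

Request:
arm_command --deltas '[{"tx":0.0,"ty":0.0,"tz":0.03,"roll":0.0,"gripper":0.0},{"tx":0.0,"ty":0.0,"tz":0.07,"roll":0.0,"gripper":0.0},{"tx":0.0,"ty":0.0,"tz":0.11,"roll":0.0,"gripper":0.0},{"tx":0.0,"ty":0.0,"tz":0.14,"roll":0.0,"gripper":0.0},{"tx":0.0,"ty":0.0,"tz":0.153,"roll":0.0,"gripper":0.0},{"tx":0.0,"ty":0.0,"tz":0.153,"roll":0.0,"gripper":0.0}]'

```text
time_s: 10.82
eef_pos: [474.2, -258.0, 85.2]
tcp_rot: [-2.026, -2.4, 0.0]
force: [0.2, 0.1, -0.7]
opening: 0.212
grasp_force: 49.9
```

```bash
python3 - <<'E'
from mv import *
from h import *
from fit0 import W
from plant import get_image
p,M=cur();p=p.copy()
s=get_image('side')[:,:,::-1];t=get_image('top')[:,:,::-1]; cv2.imwrite('s6.png',s);cv2.imwrite('t6.png',t)
H=(474,-259,.168)
its=[]
psi=np.arctan2(M[1,0],M[0,0])
S=(p[0],p[1],psi-np.pi/2); zb=p[2]+32+18.8-72; print('blade z',zb)
for n,im,x0,y0,x1,y1,k,px in(('side',s,285,110,375,225,5,0),('top',t,300,170,380,250,4,460)):
    b=np.clip(cv2.resize(im,None,fx=k,fy=k,interpolation=cv2.INTER_CUBIC)*2.,0,255).astype(np.uint8)
    def ln(q,L,c): cv2.polylines(b,[((proj(n,W(q,L))+.5)*k).astype(int)],True,c,1)
    ln(H,[(-22,65,48),(22,65,48),(22,-65,48),(-22,-65,48)],(0,255,0))
    ln(H,[(-10,65,48),(10,65,48),(10,-65,48),(-10,-65,48)],(0,255,0))
    ln(S,[(-2,95,zb),(2,95,zb),(2,-95,zb),(-2,-95,zb)],(0,0,255))
    ln(S,[(-10,95,zb+84),(10,95,zb+84),(10,-95,zb+84),(-10,-95,zb+84)],(0,0,255))
    its.append((b[y0*k:y1*k,x0*k:x1*k],px,0))
stack('pics/h1.png',its)
E
```

```text
now [ 474.2 -258.    85.2] psi 1.7396 tilt [-0.0004  0.0003] t 10.82 q7 0.35
blade z 63.978986343621415
```

View pics/h1.png

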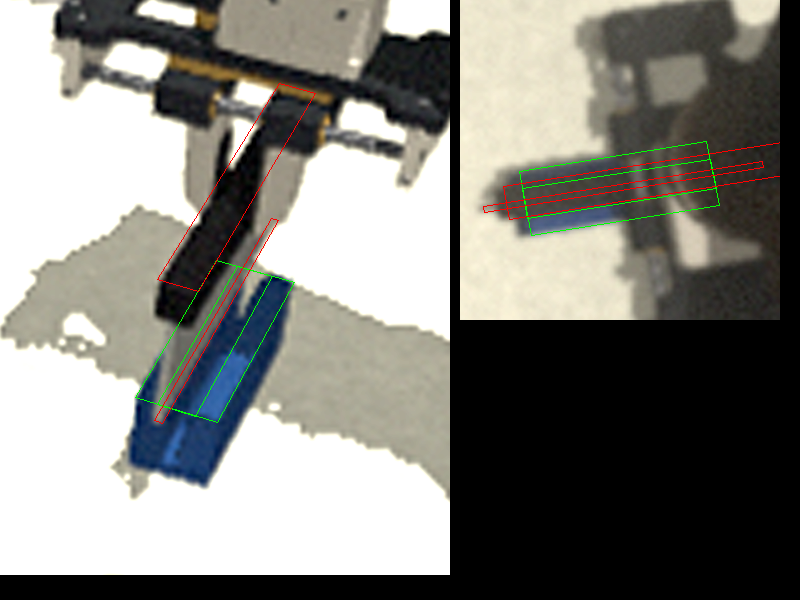

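Request:
arm_command --deltas '[{"tx":0.0,"ty":0.0,"tz":0.01,"roll":0.0,"gripper":0.0},{"tx":0.0,"ty":0.0,"tz":0.018,"roll":0.0,"gripper":0.0},{"tx":0.0,"ty":0.0,"tz":0.025,"roll":0.0,"gripper":0.0},{"tx":0.0,"ty":0.0,"tz":0.03,"roll":0.0,"gripper":0.0}]'

```text
time_s: 11.42
eef_pos: [474.0, -258.4, 62.2]
tcp_rot: [-2.027, -2.4, 0.0]
force: [-0.7, 0.5, -3.0]
opening: 0.213
grasp_force: 49.9
```

```bash
python3 -c "
from mv import *
cur();o=readout.get_obs();print(o['force'],o['ft_torque'])"
```

```text
now [ 474.  -258.4   62.2] psi 1.7389 tilt [-0.0004  0.0001] t 11.43 q7 0.34
[-0.72439741  0.47589664 -2.95552379] [-0.00521648 -0.08562983  0.00403925]
```

Request:
arm_command --deltas '[{"tx":0.0,"ty":0.0,"tz":0.006,"roll":0.0,"gripper":0.0},{"tx":0.0,"ty":0.0,"tz":0.012,"roll":0.0,"gripper":0.0},{"tx":0.0,"ty":0.0,"tz":0.016,"roll":0.0,"gripper":0.0}]'

```text
time_s: 11.8
eef_pos: [474.1, -258.4, 50.4]
tcp_rot: [-2.027, -2.4, 0.0]
force: [0.6, 0.6, -2.8]
opening: 0.216
grasp_force: 49.9
```

Request:
arm_command --deltas '[{"tx":0.0,"ty":0.0,"tz":0.005,"roll":0.0,"gripper":0.0},{"tx":0.0,"ty":0.0,"tz":0.01,"roll":0.0,"gripper":0.0}]'

```text
time_s: 12.05
eef_pos: [474.2, -258.5, 43.0]
tcp_rot: [2.027, 2.4, 0.0]
force: [0.0, 0.7, -2.2]
opening: 0.215
grasp_force: 49.9
```

```bash
python3 -c "
from mv import *
cur();o=readout.get_obs();print(o['force'],o['ft_torque'])"
```

```text
now [ 474.2 -258.5   43. ] psi 1.7389 tilt [ 0.0001 -0.0001] t 12.05 q7 0.32
[ 0.02042505  0.69627043 -2.16771871] [ 0.00530399 -0.09091169 -0.04629735]
```

Request:
arm_command --deltas '[{"tx":0.0,"ty":0.0,"tz":0.004,"roll":0.0,"gripper":0.0},{"tx":0.0,"ty":0.0,"tz":0.009,"roll":0.0,"gripper":0.0}]'

```text
time_s: 12.3
eef_pos: [474.2, -258.5, 36.3]
tcp_rot: [2.027, 2.4, 0.0]
force: [0.4, -0.6, -0.9]
opening: 0.216
grasp_force: 49.9
```

Request:
arm_command --deltas '[{"tx":0.0,"ty":0.0,"tz":0.002,"roll":0.0,"gripper":0.0},{"tx":0.0,"ty":0.0,"tz":0.004,"roll":0.0,"gripper":0.0}]'

```text
time_s: 12.55
eef_pos: [474.2, -258.5, 33.4]
tcp_rot: [2.027, 2.4, 0.0]
force: [-0.7, 0.6, -1.9]
opening: 0.217
grasp_force: 49.9
```

Request:
arm_command --deltas '[{"tx":0.0,"ty":0.0,"tz":0.002,"roll":0.0,"gripper":0.0},{"tx":0.0,"ty":0.0,"tz":0.003,"roll":0.0,"gripper":0.0}]'

```text
time_s: 12.8
eef_pos: [474.3, -258.5, 31.4]
tcp_rot: [2.027, 2.4, -0.0]
force: [-1.5, 1.2, 7.4]
opening: 0.213
grasp_force: 49.9
```

Request:
arm_command --deltas '[{"tx":0.0,"ty":0.0,"tz":0.0,"roll":0.0,"gripper":0.3},{"tx":0.0,"ty":0.0,"tz":0.0,"roll":0.0,"gripper":0.5},{"tx":0.0,"ty":0.0,"tz":0.0,"roll":0.0,"gripper":0.7},{"tx":0.0,"ty":0.0,"tz":0.0,"roll":0.0,"gripper":0.7},{"tx":0.0,"ty":0.0,"tz":0.0,"roll":0.0,"gripper":0.7},{"tx":0.0,"ty":0.0,"tz":0.0,"roll":0.0,"gripper":0.7},{"tx":0.0,"ty":0.0,"tz":-0.03,"roll":0.0,"gripper":1.0},{"tx":0.0,"ty":0.0,"tz":-0.08,"roll":0.0,"gripper":1.0},{"tx":0.0,"ty":0.0,"tz":-0.15,"roll":0.0,"gripper":1.0},{"tx":0.0,"ty":0.0,"tz":-0.22,"roll":0.0,"gripper":1.0},{"tx":0.0,"ty":0.0,"tz":-0.28,"roll":0.0,"gripper":1.0},{"tx":0.0,"ty":0.0,"tz":-0.28,"roll":0.0,"gripper":1.0}]'

```text
time_s: 14.3
eef_pos: [476.3, -259.1, 244.9]
tcp_rot: [2.023, 2.395, 0.002]
force: [0.4, -0.0, -1.5]
opening: 1.0
grasp_force: 0.0
```

```bash
python3 - <<'E'
from mv import *
from h import *
from plant import get_image
q=np.load('q.npy')
to((480,-60,245,1.85),(480,150,245,1.9),(453,319,220,1.959))
s=get_image('side')[:,:,::-1];t=get_image('top')[:,:,::-1]; cv2.imwrite('s7.png',s);cv2.imwrite('t7.png',t)
E
```

```text
now [ 476.3 -259.1  244.9] psi 1.7388 tilt [ 0.0061 -0.0032] t 14.30 q7 0.44
[480, -60, 245, 1.85] tx 0.2609 ty 0.0493 tz -0.0009 roll -0.0354
[480, 150, 245, 1.9] tx 0.5370 ty 0.0961 tz -0.0018 roll -0.0513
[453, 319, 220, 1.959] tx 0.7653 ty 0.0981 tz 0.0306 roll -0.0701
```

Request:
arm_command --deltas '[{"tx":0.07,"ty":0.013,"tz":0.0,"roll":-0.01,"gripper":1.0},{"tx":0.14,"ty":0.026,"tz":0.0,"roll":-0.02,"gripper":1.0},{"tx":0.21,"ty":0.04,"tz":0.0,"roll":-0.03,"gripper":1.0},{"tx":0.28,"ty":0.052,"tz":0.0,"roll":-0.036,"gripper":1.0},{"tx":0.34,"ty":0.063,"tz":0.0,"roll":-0.04,"gripper":1.0},{"tx":0.34,"ty":0.063,"tz":0.0,"roll":-0.04,"gripper":1.0}]'

```text
time_s: 15.15
eef_pos: [477.0, 4.8, 240.1]
tcp_rot: [-1.862, -2.527, 0.0]
force: [-0.5, -0.3, 1.0]
opening: 0.999
grasp_force: 0.0
```

```bash
python3 - <<'E'
from mv import *
from h import *
from fit0 import W
from plant import get_image
cur()
s=get_image('side')[:,:,::-1];t=get_image('top')[:,:,::-1]; cv2.imwrite('s8.png',s);cv2.imwrite('t8.png',t)
R=(469,279,.388);H=(474,-259,.168)
def ov(n,im,x0,y0,x1,y1,k):
    b=np.clip(cv2.resize(im,None,fx=k,fy=k,interpolation=cv2.INTER_CUBIC)*1.8,0,255).astype(np.uint8)
    def ln(q,L,c): cv2.polylines(b,[((proj(n,W(q,L))+.5)*k).astype(int)],True,c,1)
    for y in(44,0,-44): ln(R,[(-17,y-9,94),(17,y-9,94),(17,y+9,94),(-17,y+9,94)],(255,255,0))
    ln(H,[(-10,95,94),(10,95,94),(10,-95,94),(-10,-95,94)],(0,0,255))
    ln(H,[(-22,65,48),(22,65,48),(22,-65,48),(-22,-65,48)],(0,255,0))
    b=b[y0*k:y1*k,x0*k:x1*k].copy()
    for x in range(x0,x1,10): cv2.putText(b,str(x),((x-x0)*k,8),0,.3,(0,0,255),1); cv2.line(b,((x-x0)*k,8),((x-x0)*k,12),(0,0,255))
    for y in range(y0,y1,10): cv2.putText(b,str(y),(0,(y-y0)*k),0,.3,(0,0,255),1)
    return b
stack('pics/r2.png',[(ov('top',t,90,185,190,245,4),0,0),(ov('side',s,150,255,230,380,4),402,0),(ov('top',t,295,190,375,240,4),0,245),(ov('side',s,290,140,365,215,2),0,448),(ov('side',s,290,140,365,215,2),160,448)][:4])
E
```

```text
now [477.    4.8 240.1] psi 1.8713 tilt [-0.002   0.0014] t 15.15 q7 0.04
```

View pics/r2.png

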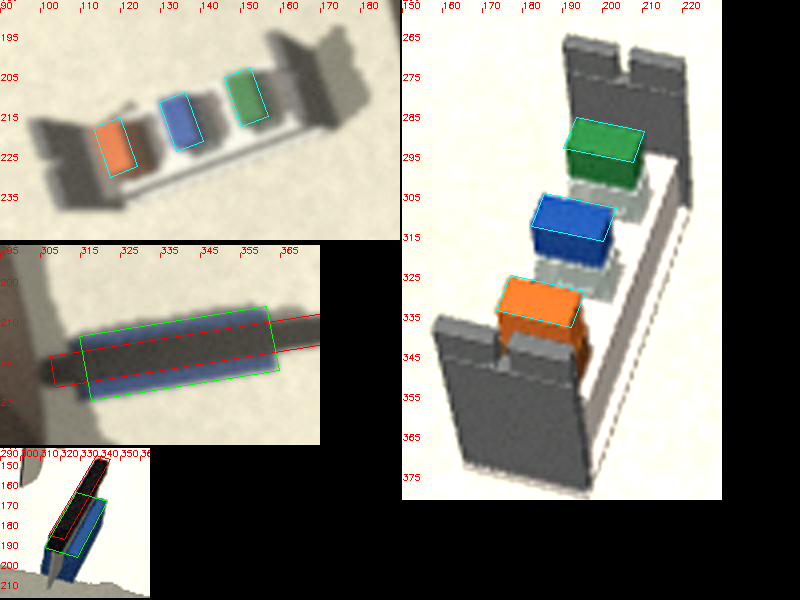

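```bash
python3 -c "
from mv import *
to((470,200,200,1.92),(452.4,319.7,120,1.959),(452.4,319.7,32,1.959))"
```

```text
now [477.3   0.6 240. ] psi 1.8654 tilt [-0.0022 -0.0003] t 15.25 q7 0.05
[470, 200, 200, 1.92] tx 0.2573 ty 0.0680 tz 0.0532 roll -0.0174
[452.4, 319.7, 120, 1.959] tx 0.4168 ty 0.0921 tz 0.1599 roll -0.0298
[452.4, 319.7, 32, 1.959] tx 0.4167 ty 0.0924 tz 0.2772 roll -0.0298
```

Request:
arm_command --deltas '[{"tx":0.07,"ty":0.02,"tz":0.015,"roll":-0.005,"gripper":1.0},{"tx":0.14,"ty":0.037,"tz":0.029,"roll":-0.01,"gripper":1.0},{"tx":0.21,"ty":0.055,"tz":0.043,"roll":-0.014,"gripper":1.0},{"tx":0.28,"ty":0.071,"tz":0.068,"roll":-0.019,"gripper":1.0},{"tx":0.34,"ty":0.08,"tz":0.108,"roll":-0.024,"gripper":1.0},{"tx":0.39,"ty":0.088,"tz":0.142,"roll":-0.028,"gripper":1.0},{"tx":0.4167,"ty":0.0921,"tz":0.16,"roll":-0.0298,"gripper":1.0},{"tx":0.4167,"ty":0.0921,"tz":0.16,"roll":-0.0298,"gripper":1.0},{"tx":0.4167,"ty":0.0921,"tz":0.16,"roll":-0.0298,"gripper":1.0},{"tx":0.4167,"ty":0.0921,"tz":0.16,"roll":-0.0298,"gripper":1.0}]'

```text
time_s: 16.5
eef_pos: [454.8, 318.5, 121.6]
tcp_rot: [1.755, 2.604, 0.0]
force: [-0.3, -0.2, -0.2]
opening: 0.998
grasp_force: 0.0
```

```bash
python3 -c "
from mv import *
to((452.4,319.7,32,1.959))"
```

```text
now [454.8 318.5 121.6] psi 1.9556 tilt [ 0.0009 -0.0004] t 16.50 q7 -0.66
[452.4, 319.7, 32, 1.959] tx 0.0028 ty -0.0025 tz 0.1195 roll -0.0011
```

Request:
arm_command --deltas '[{"tx":0.0025,"ty":-0.002,"tz":0.04,"roll":-0.001,"gripper":1.0},{"tx":0.0025,"ty":-0.002,"tz":0.075,"roll":-0.001,"gripper":1.0},{"tx":0.0025,"ty":-0.002,"tz":0.1,"roll":-0.001,"gripper":1.0},{"tx":0.0025,"ty":-0.002,"tz":0.115,"roll":-0.001,"gripper":1.0},{"tx":0.0025,"ty":-0.002,"tz":0.1195,"roll":-0.001,"gripper":1.0},{"tx":0.0025,"ty":-0.002,"tz":0.1195,"roll":-0.001,"gripper":1.0}]'

```text
time_s: 17.25
eef_pos: [451.9, 321.4, 31.9]
tcp_rot: [1.748, 2.61, 0.001]
force: [0.3, 0.4, 0.1]
opening: 1.001
grasp_force: 0.0
```

Request:
arm_command --deltas '[{"tx":0.0,"ty":0.0,"tz":0.0,"roll":0.0,"gripper":0.6},{"tx":0.0,"ty":0.0,"tz":0.0,"roll":0.0,"gripper":0.45},{"tx":0.0,"ty":0.0,"tz":0.0,"roll":0.0,"gripper":0.35},{"tx":0.0,"ty":0.0,"tz":0.0,"roll":0.0,"gripper":0.2},{"tx":0.0,"ty":0.0,"tz":0.0,"roll":0.0,"gripper":0.2},{"tx":0.0,"ty":0.0,"tz":0.0,"roll":0.0,"gripper":0.2},{"tx":0.0,"ty":0.0,"tz":0.0,"roll":0.0,"gripper":0.2},{"tx":0.0,"ty":0.0,"tz":0.0,"roll":0.0,"gripper":0.2},{"tx":0.0,"ty":0.0,"tz":0.0,"roll":0.0,"gripper":0.2}]' --newtons 8

```text
time_s: 18.38
eef_pos: [451.7, 321.2, 31.5]
tcp_rot: [1.748, 2.61, 0.0]
force: [1.2, 0.4, 1.2]
opening: 0.37
grasp_force: 8.0
```

Request:
arm_command --deltas '[{"tx":0.0,"ty":0.0,"tz":0.0,"roll":0.0,"gripper":0.2},{"tx":0.0,"ty":0.0,"tz":-0.01,"roll":0.0,"gripper":0.2},{"tx":0.0,"ty":0.0,"tz":-0.025,"roll":0.0,"gripper":0.2},{"tx":0.0,"ty":0.0,"tz":-0.045,"roll":0.0,"gripper":0.2},{"tx":0.0,"ty":0.0,"tz":-0.075,"roll":0.0,"gripper":0.2},{"tx":0.0,"ty":0.0,"tz":-0.115,"roll":0.0,"gripper":0.2},{"tx":0.0,"ty":0.0,"tz":-0.155,"roll":0.0,"gripper":0.2},{"tx":0.0,"ty":0.0,"tz":-0.18,"roll":0.0,"gripper":0.2},{"tx":0.0,"ty":0.0,"tz":-0.2,"roll":0.0,"gripper":0.2},{"tx":0.0,"ty":0.0,"tz":-0.2,"roll":0.0,"gripper":0.2},{"tx":0.0,"ty":0.0,"tz":-0.2,"roll":0.0,"gripper":0.2}]' --newtons 30

```text
time_s: 19.75
eef_pos: [451.3, 320.7, 180.9]
tcp_rot: [-1.748, -2.61, 0.002]
force: [-0.4, -0.2, -1.8]
opening: 0.367
grasp_force: 29.9
```

```bash
python3 - <<'E'
from mv import *
from h import *
s=cv2.imread('s8.png')
h=cv2.cvtColor(s,cv2.COLOR_BGR2HSV)
sub=h[135:172,195:235]; k=cv2.inRange(sub,(40,60,20),(90,255,255)); ys,xs=np.nonzero(k); print('green',xs.mean()+195,ys.mean()+135,len(xs), xs.min()+195,xs.max()+195,ys.min()+135,ys.max()+135)
g=s.sum(2)[135:172,195:235]
w=(g>330)&(np.abs(s.astype(int)[135:172,195:235,0]-s[135:172,195:235,2])<40)
for r in range(0,37): print(r+135,''.join('#' if v else ('g' if kk else '.') for v,kk in zip(w[r],k[r])))
o=readout.get_obs();print(o['opening'],o['grasp_force'],o['force'])
to((500,200,182,2.3),(540,90,182,2.6),(570,-1,166,2.862))
E
```

```text
green 213.2826086956522 155.54347826086956 46 210 217 152 159
135 ...............#########################
136 ................########################
137 ..................######################
138 ...................#####################
139 ....................####################
140 ....................####################
141 ....................####################
142 ....................####################
143 .....................###################
144 .............###.....###################
145 ...........########.####################
146 .........##########...##################
147 .........#######.......#################
148 ........#######.........################
149 .......######..#.........###############
150 .......#####.............###############
151 ......######.............###############
152 ........###.......ggg....###############
153 ........##.#.....ggggg...###############
154 ........##......ggggggg..###############
155 ........#......gggggggg.################
156 ...............ggggggg..################
157 ...............ggggggg.#################
158
[... 277 characters left out ...]
##################################
165 .#######################################
166 ..######################################
167 ..######################################
168 ..######################################
169 ..######################################
170 ..######################################
171 ..######################################
0.3673572205089853 29.882684648036957 [-0.38183811 -0.16184221 -1.75355309]
now [451.3 320.7 180.9] psi 1.9613 tilt [-0.0008 -0.0008] t 19.75 q7 -0.61
[500, 200, 182, 2.3] tx -0.1735 ty -0.0011 tz -0.0014 roll -0.1078
[540, 90, 182, 2.6] tx -0.3294 ty -0.0077 tz -0.0013 roll -0.2033
[570, -1, 166, 2.862] tx -0.4569 ty -0.0168 tz 0.0201 roll -0.2867
```

Request:
arm_command --deltas '[{"tx":-0.03,"ty":0.0,"tz":-0.001,"roll":-0.015,"gripper":0.2},{"tx":-0.07,"ty":0.0,"tz":-0.001,"roll":-0.04,"gripper":0.2},{"tx":-0.12,"ty":-0.001,"tz":-0.001,"roll":-0.07,"gripper":0.2},{"tx":-0.1735,"ty":-0.001,"tz":-0.001,"roll":-0.108,"gripper":0.2},{"tx":-0.225,"ty":-0.003,"tz":-0.001,"roll":-0.14,"gripper":0.2},{"tx":-0.28,"ty":-0.005,"tz":-0.001,"roll":-0.172,"gripper":0.2},{"tx":-0.3294,"ty":-0.0077,"tz":-0.001,"roll":-0.203,"gripper":0.2},{"tx":-0.375,"ty":-0.011,"tz":0.005,"roll":-0.234,"gripper":0.2},{"tx":-0.415,"ty":-0.014,"tz":0.012,"roll":-0.261,"gripper":0.2},{"tx":-0.442,"ty":-0.0158,"tz":0.018,"roll":-0.278,"gripper":0.2},{"tx":-0.4569,"ty":-0.0168,"tz":0.0201,"roll":-0.2867,"gripper":0.2},{"tx":-0.4569,"ty":-0.0168,"tz":0.0201,"roll":-0.2867,"gripper":0.2},{"tx":-0.4569,"ty":-0.0168,"tz":0.0201,"roll":-0.2867,"gripper":0.2},{"tx":-0.4569,"ty":-0.0168,"tz":0.0201,"roll":-0.2867,"gripper":0.2},{"tx":-0.4569,"ty":-0.0168,"tz":0.0201,"roll":-0.2867,"gripper":0.2},{"tx":-0.4569,"ty":-0.0168,"tz":0.0201,"roll":-0.2867,"gripper":0.2}]'

```text
time_s: 21.75
eef_pos: [570.4, -0.3, 166.6]
tcp_rot: [0.437, 3.111, -0.0]
force: [-0.1, -0.8, -1.6]
opening: 0.367
grasp_force: 29.9
```

```bash
python3 - <<'E'
from mv import *
from h import *
from fit0 import W
from plant import get_image
p,M=cur();p=p.copy()
s=get_image('side')[:,:,::-1];t=get_image('top')[:,:,::-1]; cv2.imwrite('s9.png',s);cv2.imwrite('t9.png',t)
ps=np.arctan2(M[1,0],M[0,0]); zb=p[2]+31.8+18.8-75
q=(p[0],p[1],ps-np.pi/2)
c=W(q,[(x,y,z+zb) for z in (0,62) for x in(-18,18) for y in(-9,9)]); print('side glass corners',np.round(proj('side',c),1).tolist(),'mid',proj('side',W(q,[0,0,zb+31])))
print('lens proj',proj('side',W((570,-1.2,-.28),[[100,0,169.5],[0,0,169.5],[0,0,10]])))
h=cv2.cvtColor(s,cv2.COLOR_BGR2HSV)
B=((100,110,40),(130,255,255))
x0,y0=205,120
for r in range(120,235):
  print(r,''.join('O' if (hh[0]<12 and hh[1]>140 and hh[2]>70) else 'a' if (hh[0]<28 and hh[1]>100) else 'k' if hh[2]<45 else 'b' if 100<hh[0]<130 and hh[1]>110 else '#' if hh[2]>140 else '.' for hh in h[r,195:285]))
E
```

```text
now [ 5.704e+02 -3.000e-01  1.666e+02] psi 2.8623 tilt [ 0.0001 -0.0001] t 21.75 q7 0.82
side glass corners [[243.4, 181.6], [248.4, 185.6], [230.5, 187.9], [235.4, 192.1], [243.4, 159.3], [248.6, 163.3], [229.9, 165.5], [235.1, 169.6]] mid [[239.38701498 175.80040798]]
lens proj [[213.42703953 155.4615463 ]
 [239.79771949 176.96753251]
 [240.16812733 228.5926735 ]]
120 ..................###.kkkkkkkkkkkkkkkkakkkk.....................kkkkkkkkkk................
121 ................##..kkkkkkkkkkkkkkkkkaakkkk..................kkkkkkkkk....................
122 ...............#.kkkkkkkkkkkkkkkkkkkkaa.kkk................kkkkkkkkk......................
123 ...............kkkkkkkkkkkkkkkkkkkkkkkkaa.k..............kkkkkkkkkk..###..................
124 ..kkkkk.....kkkkkkkkkkkkkkaaaaaakkkkkkkkkkk...........kkkkkkkkkakkkkk.####.....k.kkk.....#
125 kkkkkkkkkkkkkkkkkkkkkkkkkaaaaaaaakkkkkkkkkk.........kkkkkkkkkaaaakkkkk..###...kkkkkk.....#
126 kkkkkkkkkkkkkkkkkkkkkkkkaaaaaaaaakkkkkkkkkk......kkkkkkkkkkaaaaaakkkkkkk.##.kkkkkkkk.....#
127 k.kkkkkkkkkkkkkkkkkkkkkkkaaaaaakkkkkkkkkkkkk....kkkkkkkkaaaaaa
[... 9493 characters left out ...]
.....##############################
228 ###########...........................bbbbbbbbbbbbbbb........#############################
229 #############.........................bbbbbbbbbbbbbbb.........############################
230 #############.........................bbbbbbbbbbbbbb...........###########################
231 ###############..............#.........bbbbbbbbbbbb..............#########################
232 ################...........####..........bbbbbbbbb...............#########################
233 ################.........#######.k.........bbbb..................#########################
234 ##################.......########.............................k..#########################
```

```bash
python3 - <<'E'
from mv import *
from h import *
g=cv2.GaussianBlur(cv2.imread('raw_top.png').astype(float).sum(2),(3,3),0)
L=[];Rr=[]
for v in range(142,190):
    d=np.diff(g[v]); c=244+ (182-v)*0.29
    a=int(c-19); i=a+d[a:a+14].argmin(); b=int(c+5); j=b+d[b:b+16].argmax()
    sub=lambda i:i+.5+.5*(d[i-1]-d[i+1])/(d[i-1]-2*d[i]+d[i+1])
    L.append(atz('top',sub(i),v,10)[:2]);Rr.append(atz('top',sub(j),v,10)[:2])
for A in(L,Rr):
    A=np.array(A); f=cv2.fitLine(A.astype(np.float32),cv2.DIST_HUBER,0,.01,.01).ravel(); r=(A-f[2:])@[-f[1],f[0]]
    print('yaw',np.arctan(f[1]/f[0]),'std',r.std(),'y at x=570',f[3]+(570-f[2])*f[1]/f[0])
p,M=cur();to((570.1,-1.3,162.9,2.862))
E
```

```text
yaw -0.28090438 std 0.33702045468611125 y at x=570 31.286018
yaw -0.2797286 std 0.33570385807895264 y at x=570 -31.745472
now [ 5.704e+02 -4.000e-01  1.665e+02] psi 2.8621 tilt [ 0.0001 -0.0001] t 21.85 q7 0.82
now [ 5.704e+02 -4.000e-01  1.665e+02] psi 2.8621 tilt [ 0.0001 -0.0001] t 21.85 q7 0.82
[570.1, -1.3, 162.9, 2.862] tx 0.0001 ty -0.0012 tz 0.0049 roll 0.0000
```

Request:
arm_command --deltas '[{"tx":0.0,"ty":-0.001,"tz":0.0025,"roll":0.0,"gripper":0.2},{"tx":0.0,"ty":-0.001,"tz":0.0049,"roll":0.0,"gripper":0.2},{"tx":0.0,"ty":-0.001,"tz":0.0049,"roll":0.0,"gripper":0.2},{"tx":0.0,"ty":-0.001,"tz":0.0049,"roll":0.0,"gripper":0.2},{"tx":0.0,"ty":-0.001,"tz":0.0049,"roll":0.0,"gripper":0.2},{"tx":0.0,"ty":-0.001,"tz":0.0049,"roll":0.0,"gripper":0.2}]'

```text
time_s: 22.6
eef_pos: [570.2, -1.3, 162.9]
tcp_rot: [0.438, 3.111, -0.0]
force: [0.5, 0.1, -0.7]
opening: 0.375
grasp_force: 29.9
```

```bash
python3 - <<'E'
from mv import *
from h import *
from plant import get_image,arm
cur()
s=get_image('side')[:,:,::-1]
h=cv2.cvtColor(s,cv2.COLOR_BGR2HSV)
m=((h[...,0]<28)&(h[...,1]>100)|(h[...,2]<45))[172:200,228:252]
ys,xs=np.nonzero(m); print('bottom row',ys.max()+172,'cols',xs.min()+228,xs.max()+228)
a=cv2.imread('s8.png').astype(int)
for n,(x0,y0,x1,y1) in dict(scraper=(300,150,350,215),rack=(155,260,230,380),jars=(265,220,325,295)).items():
    print(n,(np.abs(s.astype(int)-a).sum(2)[y0:y1,x0:x1]>120).sum())
o=readout.get_obs();print(o['joint_velocities'],o['grasp_force'],o['force']); print(arm.sign_off())
E
```

```text
now [570.2  -1.3 162.9] psi 2.8620 tilt [ 0.0001 -0.0001] t 22.60 q7 0.82
bottom row 192 cols 231 248
scraper 755
rack 315
jars 847
[-1.07974686e-03  2.28610552e-04  2.09590728e-05  1.35078022e-03
  2.09201593e-03 -1.73349747e-03  6.30192477e-04] 29.88262563943863 [ 0.20063525  0.03725558 -1.18848399]
the job is handed in; nothing more can be done
None
```

The job is handed in at 22.6 s: the scraper is home in the blue holder, and the amber cell is held in front of the lens. I put the cell within about 2 mm of the focus point; the image difference counts taken just before hand-in for the scraper, rack and jars were not near zero and I did not look into them.

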